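# Slide carrier off the drain hook into the staining dish

### The arm

A 6-joint arm with a two-finger parallel gripper is mounted at the origin on a cart in front of the work surface, level with it; the furniture and walls round the work are solid. World frame = base frame: x ahead of the robot, y to its left, z up, the work surface at z = 0. Lengths are in m, angles in rad, forces in N, time in s.
With the tool pointing down it reaches from about 0.4 to 0.925 m from the base axis. Payload 12.5 kg.
Tool frame: the origin (TCP) lies at the very end of the fingers, on their centre line; the grasp point (between the pads) lies arm.grasp_offset behind it (arm.grasp_offset is the distance from the TCP to the grasp point, in m); z points along the fingers, y is the direction in which the jaws open and shut (so a half turn about z gives the same grasp; the last joint's range is limited). The gripper opens to 95 mm and grips with 3 to 60 N. Pads are 20 mm wide; open, the fingers measure 119 mm over their backs; the gripper's body (75 mm by 180 mm) begins 59 mm behind the grasp point.
Start: joints at [-1.25, 0.491, 1.559, -0, 1.092, -0.106], TCP at [0.259, -0.569, 0.215] pointing down, gripper open.
Joint ranges: [-3.1, 3.1], [-0.84, 2.19], [0.05, 2.79], [-1.13, 4.28], [0.06, 2.93], [-2.69, 2.69]. Speed limits (rad/s): [2.22, 2.22, 2.79, 3.14, 3.14, 3.14].

### API

Orientations are given as a unit quaternion [x, y, z, w].
In Python, from plant import arm gives the robot as it stands. The module is installed in compiled form; this text tells all that it offers.
- The arm moves only by the tool play_rows, never from a script. Its argument "deltas" is one flat list of numbers, 7 for each row, row after row: the shift along the tool's x, y, z in mm, then the turn, a rotation vector about the tool's x, y, z in rad, then the closure, from -1 (fully open) to 1 (shut), so that 0 is half open. A call has 1 to 5 rows; each row shifts and turns the commanded pose from where the row before left it, along the tool's axes as they then stand; what a row does not reach is not made up. A row lasts 1/10 s, in which the tool goes at most 50 mm and 8.59 degrees, less where a joint would pass 70% of its speed; a pose out of reach is approached as far as the arm can. A call is refused whole if a number of a shift passes 50 or a number of a turn 0.15, either way. A call with a gripper value outside its range is refused whole. The fingers move at their own pace and stop on an object; the grip force is fixed at half the most. Time passes only in rows, so rows that do not move let the fingers close. It gives the time, the measured TCP pose, the force and the opening at its end, in the units of the state.
- arm.get_obs(): the state, without advancing time (a new reading comes with each control period).
- arm.snapshot(name): name is "side" or "top" or "wrist"; returns a dict with "frame" (384x512x3 uint8, red, green, blue), "camera_matrix" (3x3 intrinsics, pixels), "rvec" (rotation vector, rad) and "tvec" (3), from world to camera coordinates, as OpenCV has them. Camera axes: x right, y down, z forward; pixel columns grow to the right and rows downward; lengths in m; the calibration is good to about 2 mm. A picture is of the moment at which its call begins. There is no depth.
- arm.close_job(): hands the job in, once; it reports no verdict.
The state is a dict: "t": time; "joints": joint angles; "joint_vel": joint speeds; "joint_torque": joint torques, N m; "tcp_pos": TCP position; "eef_rot": TCP orientation; "force": force on the tool from outside, world axes, zero at the start; "wrist_torque": the same for the moment, N m; "gripper_width": finger opening in m.
Only numpy, scipy, OpenCV 4.12 (cv2) and the standard library are available. Lean on these libraries where they do the work, as an engineer would, in place of code of your own. Each camera call takes 0.05 s, during which the arm holds its last target. There are 200 camera calls.

### The job

The slide carrier (the rectangular one with the glass slides standing in it) has drained: lift it up and off its hook and lower it gently, not dropping it, into the empty white staining dish, so that it stands upright and flat on the dish's floor, then let go. Leave the round basket hanging on its hook.

Things in the scene. Friction and masses are not known exactly. Their poses are not given: they have to be found in the camera images.
- slide_carrier_grip (a point): Centre of the slide carrier's grip: a black upright block 16 (x) x 22 (y) x 36 (z) mm on a short neck over the middle of a thin steel arch, 186 mm above the carrier's bottom. Loose, 0.15 to 0.31 kg in all; hangs on either one of the stand's two hooks, its axes nearly the stand's, z up, grip centre 241 mm above the table. It is the same turned half round.
- slide_carrier_foot (a point): Centre of the carrier's underside, straight below the grip, same axes; 55 mm above the table when hung. The carrier is a rectangular steel rack 62 (x) x 84 (y) x 30 (z) mm, 95 mm along y over the arch's rods, with six glass slides standing in it. The arch's flat crossbar (6 mm thick, along y, underside 150 mm above the bottom) rests on the hook.
- round_basket_grip (a point): Centre of the same kind of black grip block on the round steel basket (a cup 60 mm across and 45 mm high, with a like arch), 186 mm above its bottom. Loose; it hangs on the other hook, 140 mm beside the carrier, and is to stay there.
- stand: Drain stand, fixed to the table: flat white drip tray 140 x 235 mm, 12 mm high (x = -115 to +25 mm), two steel posts and a rail along y, 211 mm high. Origin on the table under the rail's middle; rail and posts reach 6 mm either side of it in x. x points away from the robot, the hooks towards -x; z up.
- hook_left (a point): Bed (upper face, 205 mm above the table) of the hook at the stand's y = +70 mm, where a crossbar rests; stand's axes. Flat steel strip 14 mm wide, passing through the arch under the crossbar; its upturned lip begins 16 mm towards -x from here and rises 12 mm above the bed. Raise the item more than 12 mm, then take it away towards -x.
- hook_right (a point): The same point of the other, equal hook, at the stand's y = -70 mm.
- dish_floor (a point): Centre of the staining dish's inner floor, 5 mm above the table, z up. White open rectangular dish, loose, about 0.7 kg; inside 90 (x) x 120 (y) mm, outside 100 x 130 mm (142 along y over the end lips), rim 50 mm above the table. The carrier goes in with its y along the dish's y, either way round, about 12 mm to spare on each side.

How it is judged:
By the outcome, as a careful person would: the job done as asked, in the order asked, and still so for the second after the job is handed in, with the robot touching nothing.
It also fails if it takes over 40 s, if anything falls off the work surface, if the arm or the gripper's body presses on something with over 40 N, if the wrist force passes 120 N, or if a joint passes its speed limit or range.

## Working session

There is one attempt and no reset: what is moved stays moved. The work goes in short steps, Python scripts to look and compute and a tool call to move; the robot and the scene stay as the last step left them, time stands still between calls to the robot, and variables do not carry over. Pictures are saved under pics/ and viewed, about 8 in all and at most 12, crops included, and the job is handed in when it is done.

Besides the shell and the picture viewer there is one more tool, called after "Call:" as name(argument=value, ...) on one line, values as JSON. play_rows: Moves the arm, as the interface text tells. Its arguments: {"type":"object","properties":{"deltas":{"type":"array","items":{"type":"number"}}},"required":["deltas"]}

```bash
mkdir -p pics; cat > h.py <<'E'
import numpy as np,cv2,json
from plant import arm
def snap(n,f):
    s=arm.snapshot(n); cv2.imwrite(f'pics/{f}.png',s['frame'][:,:,::-1])
    np.savez(f'pics/{f}.npz',K=s['camera_matrix'],r=s['rvec'],t=s['tvec']); return s
def P(f):
    d=np.load(f'pics/{f}.npz'); return d['K']@np.hstack([cv2.Rodrigues(d['r'])[0],d['t'].reshape(3,1)])
def tri(f,p,g,q):
    X=cv2.triangulatePoints(P(f),P(g),np.array(p,float).reshape(2,1),np.array(q,float).reshape(2,1))
    X=(X[:3]/X[3]).ravel(); return X.round(4), (proj(f,X)-p).round(1),(proj(g,X)-q).round(1)
def proj(f,X):
    x=P(f)@np.append(X,1); return x[:2]/x[2]
def atz(f,p,z):
    M=P(f); A=M[:,[0,1,3]].copy(); A[:,2]+=M[:,2]*z
    x=np.linalg.solve(A,[p[0],p[1],1]); return (x[:2]/x[2]).round(4)
E
python3 - <<'E'
from h import *
for n in('side','top','wrist'): snap(n,n+'0')
a=[cv2.imread(f'pics/{n}0.png') for n in('side','top')]
cv2.imwrite('pics/both.png',cv2.resize(np.vstack(a),(512,768))[:,:] if 0 else np.hstack([cv2.resize(i,(400,300)) for i in a]))
print(arm.get_obs(),arm.grasp_offset)
E
```

```text
{'t': 0.15, 'joints': array([-1.24958293e+00,  4.91416892e-01,  1.55928245e+00, -2.67760712e-05,
        1.09170305e+00, -1.05581895e-01]), 'joint_vel': array([ 0.00037742, -0.00054577, -0.00258748, -0.00078293,  0.00063073,
       -0.00031372]), 'joint_torque': array([ 1.83619733e-03, -6.12895489e+01, -2.58275825e+01,  6.92897639e-02,
        4.73935576e-02, -9.91559909e-05]), 'tcp_pos': array([ 0.258695 , -0.5687668,  0.2142079]), 'eef_rot': array([ 9.77315610e-01,  2.11787712e-01, -5.53760251e-05, -4.01240317e-04]), 'force': array([-0.3612554 , -0.21050545,  0.22968554]), 'wrist_torque': array([-0.00993417,  0.05708843, -0.00287638]), 'gripper_width': 0.09545486999360141} 0.0188
```

View pics/top0.png

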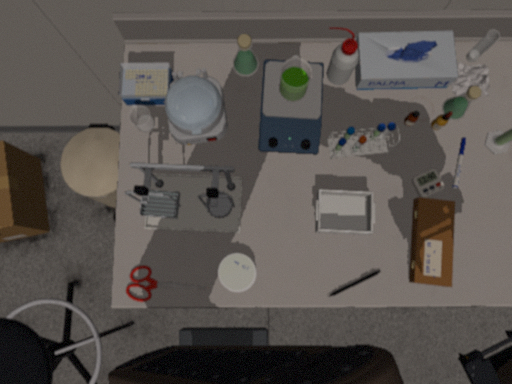

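View pics/side0.png

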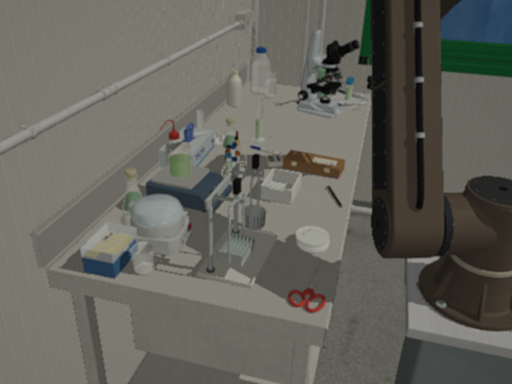

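The top view shows the carrier at left (grip ~(142,190)), the round basket at (212,192) and the dish at (345,212). The side view shows the grips at ~(237,186) and (255,160). I'll enlarge both.

```bash
python3 - <<'E'
from h import *
a=cv2.imread('pics/top0.png')[150:240,120:250]; b=cv2.imread('pics/top0.png')[180:240,300:390]
c=cv2.imread('pics/side0.png')[140:290,190:310]
A=cv2.resize(a,None,fx=3,fy=3,interpolation=2);B=cv2.resize(b,None,fx=4,fy=4,interpolation=2);C=cv2.resize(c,None,fx=3.333,fy=3.333,interpolation=2)
im=np.zeros((530,800,3),np.uint8); im[:270,:390]=A; im[280:520,:360]=B; im[:C.shape[0],395:395+C.shape[1]]=C
cv2.imwrite('pics/crop1.png',np.clip(im*1.6,0,255).astype(np.uint8))
E
```

```text
(no output)
```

View pics/crop1.png

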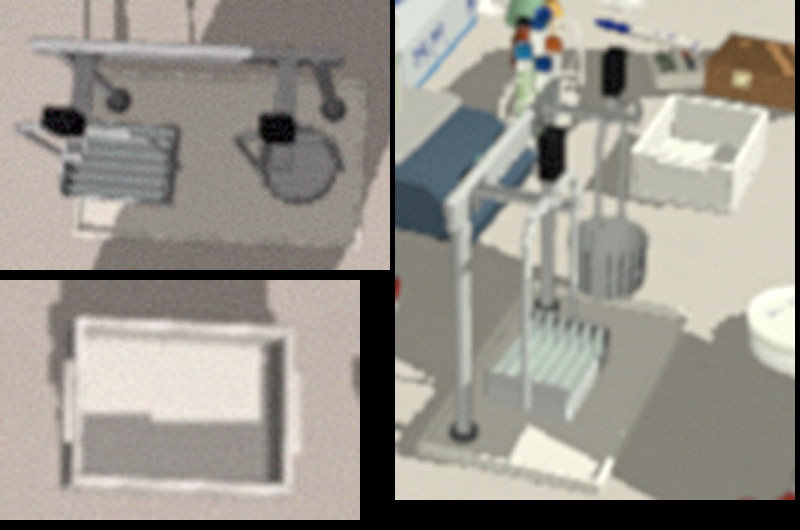

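```bash
python3 - <<'E'
from h import *
print('carr',tri('side0',(236.8,185.6),'top0',(141,190.3)))
print('bask',tri('side0',(255.4,161.6),'top0',(212.3,192.7)))
r=[atz('top0',p,.211) for p in((131.7,165),(234.3,170))];print('rail',r, np.arctan2(*(r[0]-r[1])[[0,1]]*[-1,1]))
c=[atz('top0',p,.05) for p in((319,190),(373,192.5),(372.5,232.5),(318,231.8))];print(c,np.mean(c,0))
d=np.load('pics/top0.npz');print('cam',-cv2.Rodrigues(d['r'])[0].T@d['t'])
E
```

```text
carr (array([0.5592, 0.0896, 0.2393]), array([-0.4, -0.1]), array([0.1, 0.5]))
bask (array([ 0.5539, -0.0506,  0.2374]), array([-0.4, -0.1]), array([0.1, 0.6]))
rail [array([0.6182, 0.1187]), array([ 0.6066, -0.0922])] -0.05494700574808176
[array([ 0.593 , -0.2879]), array([ 0.5863, -0.4171]), array([ 0.4906, -0.4109]), array([ 0.4928, -0.2825])] [ 0.540675 -0.3496  ]
cam [ 0.40739147 -0.13529596  1.08809492]
```

Call:
play_rows(deltas=[0,0,-45,0,0,0.118,-1,0,0,-45,0,0,0.118,-1,0,0,-45,0,0,0.118,-1,0,0,-45,0,0,0.118,-1])

```text
t: 0.55
tcp_pos: [0.2586, -0.5686, 0.3964]
eef_rot: [1.0, -0.025, -0.0, -0.0]
force: [0.5, -0.5, -0.1]
gripper_width: 0.0952
```

Call:
play_rows(deltas=[34,-29,0,0,0,0,-1,34,-29,0,0,0,0,-1,34,-29,0,0,0,0,-1,34,-29,0,0,0,0,-1])

```text
t: 0.95
tcp_pos: [0.4009, -0.4579, 0.3945]
eef_rot: [1.0, -0.023, -0.0, -0.0]
force: [0.1, -0.9, 0.4]
gripper_width: 0.0955
```

Call:
play_rows(deltas=[34,-29,0,0,0,0,-1,34,-29,0,0,0,0,-1,34,-29,0,0,0,0,-1,34,-29,0,0,0,0,-1,0,0,0,0,0,0,-1])

```text
t: 1.45
tcp_pos: [0.5442, -0.346, 0.3939]
eef_rot: [1.0, -0.02, -0.0, -0.001]
force: [0.1, -0.8, -0.3]
gripper_width: 0.0949
```

```bash
python3 - <<'E'
from h import *
snap('wrist','w1'); o=arm.get_obs(); print(o['t'],o['tcp_pos'],o['eef_rot'],o['joints'])
cv2.imwrite('pics/w1b.png',np.clip(cv2.imread('pics/w1.png')*1.5,0,255))
E
```

```text
1.5 [ 0.54253759 -0.34761826  0.39394319] [ 9.99782989e-01 -2.08265012e-02 -3.64554102e-04 -3.14192874e-04] [-6.72305822e-01  4.09797351e-01  1.22452529e+00  5.76943859e-05
  1.50823082e+00  9.40142889e-01][ WARN:0@3.070] global loadsave.cpp:1063 imwrite_ Unsupported depth image for selected encoder is fallbacked to CV_8U.
```

View pics/w1b.png

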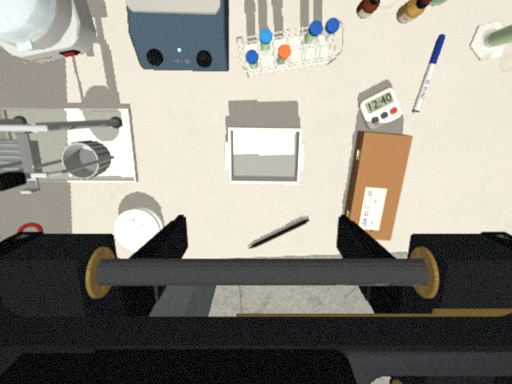

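The dish is at (229..301, 128..184) in the wrist view, and lies nearly square to the tool. Next I'll move near the carrier for a closer look.

Call:
play_rows(deltas=[-4.5,-48,0,0,0,0,-1,-4.5,-48,0,0,0,0,-1,-4.5,-48,0,0,0,0,-1,-4.5,-48,0,0,0,0,-1,-4.5,-48,0,0,0,0,-1])

```text
t: 2.0
tcp_pos: [0.5283, -0.1079, 0.3947]
eef_rot: [1.0, -0.023, 0.0, 0.0]
force: [0.8, 0.2, 0.4]
gripper_width: 0.0949
```

Call:
play_rows(deltas=[-4.5,-48,0,0,0,0,-1,-4.5,-48,0,0,0,0,-1,-4.5,-48,0,0,0,0,-1,-4.5,-48,0,0,0,0,-1,0,0,0,0,0,0,-1])

```text
t: 2.5
tcp_pos: [0.5191, 0.0874, 0.3948]
eef_rot: [1.0, -0.021, 0.0, -0.0]
force: [0.1, -0.6, -0.8]
gripper_width: 0.0952
```

```bash
python3 - <<'E'
from h import *
c=[atz('w1',p,.05) for p in((229,128),(301,129),(299,184),(230,182))];print(c,np.mean(c,0))
snap('wrist','w2'); o=arm.get_obs(); print(o['t'],o['tcp_pos'],o['eef_rot'],o['joints'])
print(proj('w2',[.559,.09,.239]))
a=cv2.imread('pics/w2.png')[40:240,100:400]; b=cv2.imread('pics/w1.png')[115:200,215:315]
im=np.zeros((600,800,3),np.uint8); A=cv2.resize(a,None,fx=2,fy=2,interpolation=2);B=cv2.resize(b,None,fx=4,fy=4,interpolation=2)
im=np.zeros((400,1000,3),np.uint8); im[:,:600]=A; im[:340,600:]=B
im=cv2.convertScaleAbs(im,alpha=1.5)
cv2.imwrite('pics/crop2.png',cv2.resize(im,(800,320)))
E
```

```text
[array([ 0.5936, -0.2908]), array([ 0.5868, -0.4158]), array([ 0.4883, -0.4116]), array([ 0.4972, -0.2858])] [ 0.541475 -0.351   ]
2.55 [0.51948784 0.0852596  0.39468365] [ 9.99777368e-01 -2.10997665e-02  5.65323137e-05  1.01298046e-04] [ 3.72706513e-02  2.10023666e-01  1.51082492e+00 -2.11223755e-04
  1.42064302e+00  1.65030123e+00]
[257.90287852 143.75781881]
```

View pics/crop2.png

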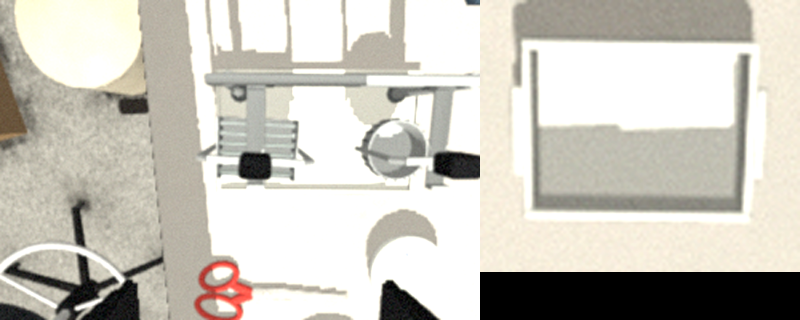

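The block sits at wrist pixel (259,143) against a predicted (258,144), so the estimate holds. The rail is parallel to the jaw axis. Next I'll centre and descend.

Call:
play_rows(deltas=[39,-6,0,0,0,0,-1,0,0,-2,0,0,0,-0.3,0,0,40,0,0,0,-0.3,0,0,40,0,0,0,-0.3,0,0,0,0,0,0,-0.3])

```text
t: 3.05
tcp_pos: [0.5575, 0.0862, 0.3124]
eef_rot: [1.0, -0.024, -0.004, 0.0]
force: [0.3, -0.2, -0.1]
gripper_width: 0.0685
```

```bash
python3 - <<'E'
from h import *
snap('side','s2'); o=arm.get_obs(); print(o['t'],o['tcp_pos'],o['eef_rot'],o['gripper_width'])
cv2.imwrite('pics/s2c.png',cv2.resize(cv2.convertScaleAbs(cv2.imread('pics/s2.png')[130:290,180:320],alpha=1.5),None,fx=3,fy=3))
E
```

```text
3.1 [0.55867562 0.08659455 0.31564436] [ 9.99722137e-01 -2.34947725e-02 -1.88961549e-03  2.70684247e-04] 0.06490744106031597
```

View pics/s2c.png

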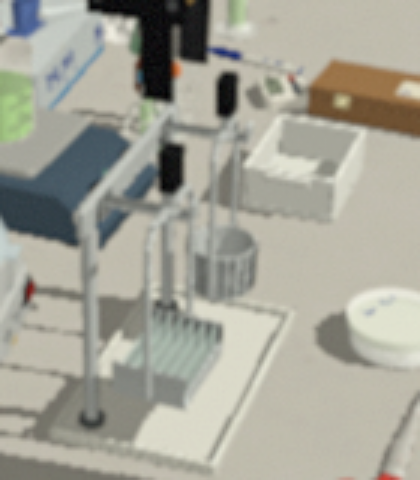

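The fingers are above the block, roughly in line. I'll descend 91 mm and close.

Call:
play_rows(deltas=[0,-2.5,31,0,0,0,-0.3,0,0,30,0,0,0,-0.3,0,0,30,0,0,0,-0.3,0,0,0,0,0,0,-0.3,0,0,0,0,0,0,-0.3])

```text
t: 3.6
tcp_pos: [0.5604, 0.0901, 0.2279]
eef_rot: [1.0, -0.023, 0.001, 0.0]
force: [-0.2, -0.5, 0.4]
gripper_width: 0.0617
```

Call:
play_rows(deltas=[0,0,0,0,0,0,1,0,0,0,0,0,0,1,0,0,0,0,0,0,1,0,0,0,0,0,0,1,0,0,0,0,0,0,1])

```text
t: 4.1
tcp_pos: [0.5594, 0.0907, 0.2259]
eef_rot: [1.0, -0.023, 0.0, 0.0]
force: [0.6, -0.0, -0.3]
gripper_width: 0.0276
```

Call:
play_rows(deltas=[0,0,0,0,0,0,1,0,0,0,0,0,0,1,0,0,0,0,0,0,1])

```text
t: 4.4
tcp_pos: [0.5594, 0.0906, 0.2258]
eef_rot: [1.0, -0.023, 0.0, 0.0]
force: [-0.6, -0.9, 2.5]
gripper_width: 0.0217
```

Call:
play_rows(deltas=[0,0,-5,0,0,0,1,0,0,-10,0,0,0,1,0,0,-10,0,0,0,1,0,0,-8,0,0,0,1,0,0,0,0,0,0,1])

```text
t: 4.9
tcp_pos: [0.5598, 0.0907, 0.2601]
eef_rot: [1.0, -0.023, 0.001, -0.0]
force: [-0.1, -0.5, -1.7]
gripper_width: 0.0219
```

```bash
python3 - <<'E'
from h import *
snap('side','s3'); o=arm.get_obs(); print(o['t'],o['tcp_pos'],o['force'],o['gripper_width'])
cv2.imwrite('pics/s3c.png',cv2.resize(cv2.convertScaleAbs(cv2.imread('pics/s3.png')[130:290,180:320],alpha=1.5),None,fx=3,fy=3))
E
```

```text
4.95 [0.55950784 0.09067757 0.25928817] [ 0.15950793 -0.63181607 -2.26790652] 0.022077222953844403
```

View pics/s3c.png

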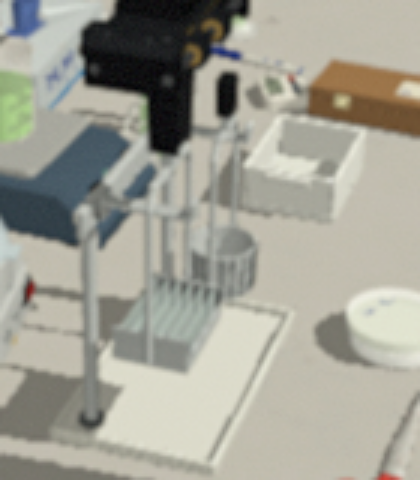

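The carrier is lifted clear of the hook. I'll take it away towards -x.

Call:
play_rows(deltas=[-8,0,0,0,0,0,1,-18,0,0,0,0,0,1,-25,0,0,0,0,0,1,-20,0,0,0,0,0,1,-14,0,0,0,0,0,1])

```text
t: 5.45
tcp_pos: [0.4726, 0.0946, 0.2583]
eef_rot: [1.0, -0.023, -0.0, 0.0]
force: [0.1, 0.5, -2.9]
gripper_width: 0.022
```

Call:
play_rows(deltas=[0,0,-15,0,0,0,1,0,0,-40,0,0,0,1,0,0,-45,0,0,0,1,0,0,-45,0,0,0,1,0,0,-35,0,0,0,1])

```text
t: 5.95
tcp_pos: [0.4741, 0.0945, 0.4412]
eef_rot: [1.0, -0.023, 0.001, -0.0]
force: [1.2, 0.1, -3.0]
gripper_width: 0.0217
```

Call:
play_rows(deltas=[4,20,0,0,0,0,1,9,40,0,0,0,0,1,9,48,0,0,0,0,1,9,48,0,0,0,0,1,9,48,0,0,0,0,1])

```text
t: 6.45
tcp_pos: [0.5049, -0.1128, 0.4385]
eef_rot: [1.0, -0.022, 0.0, -0.0]
force: [1.4, 0.6, -2.2]
gripper_width: 0.0219
```

Call:
play_rows(deltas=[9,48,0,0,0,0,1,9,48,0,0,0,0,1,9,48,0,0,0,0,1,9,44,0,0,0,0,1,8,30,0,0,0,0,1])

```text
t: 6.95
tcp_pos: [0.5389, -0.3337, 0.4377]
eef_rot: [1.0, -0.023, -0.001, -0.0]
force: [-0.1, 0.5, -1.8]
gripper_width: 0.0219
```

Call:
play_rows(deltas=[4,20,0,0,0,0,1,0,0,20,0,0,0,1,0,0,40,0,0,0,1,0,0,40,0,0,0,1,0,0,30,0,0,0,1])

```text
t: 7.45
tcp_pos: [0.5416, -0.3505, 0.3057]
eef_rot: [1.0, -0.023, -0.001, -0.001]
force: [0.3, -1.0, -2.3]
gripper_width: 0.0221
```

Call:
play_rows(deltas=[0,0,20,0,0,0,1,0,0,0,0,0,0,1,0,0,0,0,0,0,1])

```text
t: 7.75
tcp_pos: [0.5425, -0.3511, 0.2892]
eef_rot: [1.0, -0.023, 0.0, 0.0]
force: [0.3, 0.2, -2.3]
gripper_width: 0.0219
```

```bash
python3 - <<'E'
from h import *
o=arm.get_obs(); print(o['t'],o['tcp_pos'],o['eef_rot'],o['force'],o['gripper_width'])
A=[]
for n in('side','top','wrist'):
    snap(n,n+'4')
a=cv2.imread('pics/side4.png')[120:240,220:360]; b=cv2.imread('pics/top4.png')[160:260,290:400]; c=cv2.imread('pics/wrist4.png')[60:260,140:380]
A=[cv2.resize(i,(400,int(400*i.shape[0]/i.shape[1])),interpolation=2) for i in(a,b,c)]
im=np.zeros((750,800,3),np.uint8)
for i,(x,y) in zip(A,((0,0),(400,0),(0,370))): im[y:y+i.shape[0],x:x+400]=i
cv2.imwrite('pics/c4.png',cv2.convertScaleAbs(cv2.resize(im,(640,600)),alpha=1.6))
E
```

```text
7.75 [ 0.54252904 -0.35112305  0.28915988] [ 9.99744411e-01 -2.26075934e-02  6.70881569e-05  7.42573117e-05] [ 0.32091279  0.20501315 -2.29308551] 0.02193111762632574
```

View pics/c4.png

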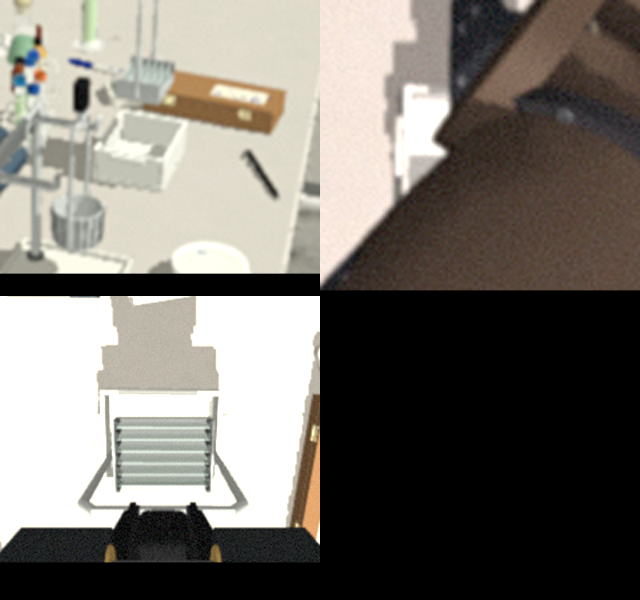

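```bash
python3 - <<'E'
from h import *
t=np.array([.5425,-.3511]);y=-.046;R=np.array([[np.cos(y),-np.sin(y)],[np.sin(y),np.cos(y)]])
for z in(.118,.148):
  for l in((.031,.042),(.031,-.042)): print('rack',z,proj('wrist4',[*(t+R@l),z]).round(1))
d=np.array([.5415,-.351])
for l in((.05,.065),(.05,-.065)): print('dish',proj('wrist4',[*(d+R@l),.05]).round(1))
for l in((.031,.042),(.031,-.042),(-.031,.042),(-.031,-.042)): print('rack side',proj('side4',[*(t+R@l),.118]).round(1))
E
```

```text
rack 0.118 [225.7 150.2]
rack 0.118 [296.9 150.2]
rack 0.148 [222.4 153.7]
rack 0.148 [300.2 153.7]
dish [214.5 131.1]
dish [308.  131.2]
rack side [269.2 161.8]
rack side [276.5 151.5]
rack side [288.7 164.9]
rack side [295.2 154.3]
```

Rack and dish edges match the predicted pixels within ~1-3 px. I'll lower it, slowly at the end.

Call:
play_rows(deltas=[-1,0,20,0,0,0,1,0,0,25,0,0,0,1,0,0,25,0,0,0,1,0,0,20,0,0,0,1,0,0,10,0,0,0,1])

```text
t: 8.4
tcp_pos: [0.5413, -0.3509, 0.1879]
eef_rot: [1.0, -0.023, -0.0, -0.0]
force: [-0.6, -0.4, -2.1]
gripper_width: 0.0218
```

Call:
play_rows(deltas=[0,0,2,0,0,0,1,0,0,2,0,0,0,1,0,0,2,0,0,0,1,0,0,1,0,0,0,1,0,0,1,0,0,0,1])

```text
t: 8.9
tcp_pos: [0.5415, -0.3511, 0.1811]
eef_rot: [1.0, -0.023, 0.0, 0.0]
force: [-0.0, 0.7, -1.9]
gripper_width: 0.0219
```

Call:
play_rows(deltas=[0,0,1,0,0,0,1,0,0,1,0,0,0,1,0,0,0.5,0,0,0,1])

```text
t: 9.2
tcp_pos: [0.5414, -0.351, 0.1781]
eef_rot: [1.0, -0.023, 0.0, 0.0]
force: [-0.0, 0.4, -2.1]
gripper_width: 0.0219
```

Still carrying the weight, so about 2 mm to go.

Call:
play_rows(deltas=[0,0,0.5,0,0,0,1,0,0,0.5,0,0,0,1,0,0,0.5,0,0,0,1])

```text
t: 9.5
tcp_pos: [0.5414, -0.351, 0.1766]
eef_rot: [1.0, -0.023, 0.0, 0.0]
force: [0.0, -0.4, -3.4]
gripper_width: 0.0217
```

Call:
play_rows(deltas=[0,0,0.5,0,0,0,1,0,0,0.5,0,0,0,1])

```text
t: 9.7
tcp_pos: [0.5415, -0.3511, 0.1759]
eef_rot: [1.0, -0.023, 0.0, 0.0]
force: [-1.3, 0.3, 3.5]
gripper_width: 0.0222
```

Contact came exactly at the expected height (0.176). I'll open partly and check before withdrawing.

Call:
play_rows(deltas=[0,0,0,0,0,0,0.4,0,0,0,0,0,0,0.2,0,0,0,0,0,0,0.1,0,0,0,0,0,0,0.1,0,0,0,0,0,0,0.1])

```text
t: 10.2
tcp_pos: [0.5414, -0.351, 0.1757]
eef_rot: [1.0, -0.023, 0.0, 0.0]
force: [-0.2, 0.2, -0.4]
gripper_width: 0.0427
```

```bash
python3 - <<'E'
from h import *
for n in('side','wrist'): snap(n,n+'5')
o=arm.get_obs(); print(o['t'],o['tcp_pos'],o['force'],o['gripper_width'])
a=cv2.imread('pics/side5.png')[120:240,220:360]; c=cv2.imread('pics/wrist5.png')[60:260,140:380]
A=[cv2.resize(i,(400,340),interpolation=2) for i in(a,c)]
cv2.imwrite('pics/c5.png',cv2.convertScaleAbs(np.hstack(A),alpha=1.4))
E
```

```text
10.3 [ 0.54138848 -0.35099867  0.17565232] [-0.25530329  0.1462363   0.59380924] 0.04268506826564279
```

View pics/c5.png

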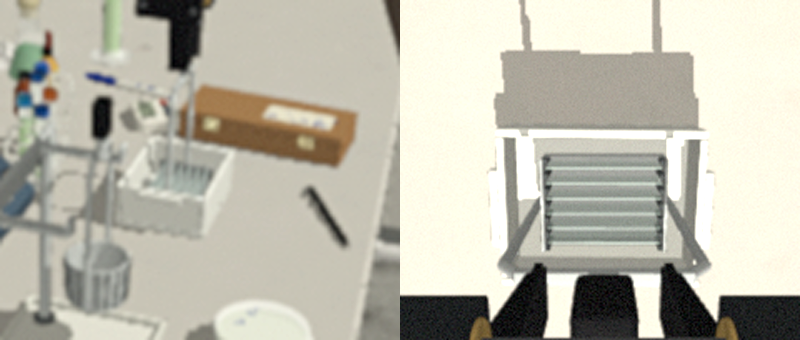

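The carrier stands centred and square in the dish, with the fingers clear of the block on both sides. I'll withdraw straight up.

Call:
play_rows(deltas=[0,0,-10,0,0,0,0.1,0,0,-20,0,0,0,0.1,0,0,-30,0,0,0,0.1,0,0,-45,0,0,0,-0.3,0,0,-45,0,0,0,-0.6])

```text
t: 10.8
tcp_pos: [0.5411, -0.3507, 0.3279]
eef_rot: [1.0, -0.023, -0.0, -0.0]
force: [0.4, -0.3, 0.0]
gripper_width: 0.0537
```

Call:
play_rows(deltas=[-45,0,0,0,0,0,-1,-45,0,0,0,0,0,-1,0,0,0,0,0,0,-1,0,0,0,0,0,0,-1])

```text
t: 11.2
tcp_pos: [0.4511, -0.3471, 0.327]
eef_rot: [1.0, -0.023, 0.001, 0.001]
force: [-0.6, 0.9, 0.2]
gripper_width: 0.0853
```

```bash
python3 - <<'E'
from h import *
for n in('side','wrist'): snap(n,n+'6')
o=arm.get_obs(); print(o['t'],o['tcp_pos'],o['force'],o['gripper_width'])
a=cv2.imread('pics/side6.png')[120:240,220:360]; c=cv2.imread('pics/wrist6.png')[40:280,100:400]
A=[cv2.resize(i,(400,330),interpolation=2) for i in(a,c)]
cv2.imwrite('pics/c6.png',cv2.convertScaleAbs(np.hstack(A),alpha=1.4))
E
```

```text
11.3 [ 0.45212379 -0.3471113   0.32608142] [ 0.91852982  1.00134837 -0.86231716] 0.09230055398894066
```

View pics/c6.png

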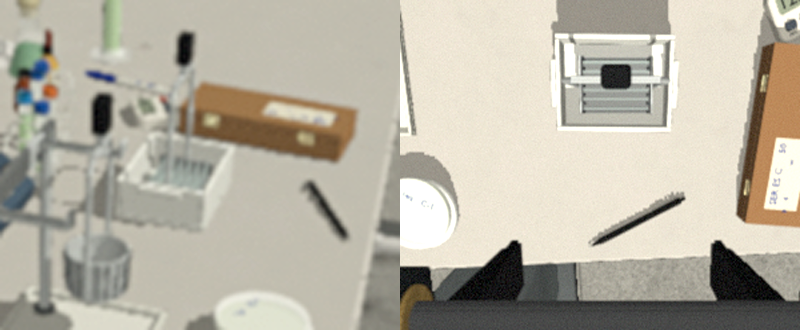

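The carrier stands upright in the dish (block at (616,76) in the wrist crop), the basket is still on its hook, and the arm is clear.

```bash
python3 -c "
from plant import arm
print(arm.close_job())"
```

```text
the job is handed in; nothing more can be done
None
```

The slide carrier is off its hook and standing upright and flat on the floor of the staining dish. I let go of it and handed the job in at about 11 s of robot time.

- **Lift:** I gripped the carrier by its block, raised it 33 mm to clear the hook, and took it away towards -x. I then carried it over the basket's height to the dish.
- **Lowering:** I lowered it in half-millimetre steps at the end. It touched down at a tool height of 0.176 m, as calculated, with the wrist force reading about 3.5 N.
- **Last checks:** The side and wrist pictures taken after release show the carrier centred and square in the dish. The round basket still hangs on its hook, and the gripper is well clear.
- **Disagreements:** None of the checks failed. Position estimates from different views differed by only 1–3 mm, within the clearance. The grip triangulated at 0.239 m against the 0.241 m given.

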